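# Bring the finished mug from the coffee machine into the carrying crate

### The arm

A 6-joint arm with a two-finger parallel gripper is mounted at the origin on a cart in front of the work surface, level with it; the furniture and walls round the work are solid. World frame = base frame: x ahead of the robot, y to its left, z up, the work surface at z = 0. Lengths are in mm, angles in degrees, forces in N, time in s.
With the tool pointing down it reaches from about 375 to 900 mm from the base axis. Payload 3.1 kg.
Tool frame: the origin (TCP) lies midway between the tips of the shut fingers; the grasp point (between the pads) lies 19 mm behind it; z points along the fingers, y is the line along which they close (so a half turn about z gives the same grasp; the last joint's range is limited). The gripper opens to 85 mm and grips with 20 to 120 N. Pads are 22 mm wide; open, the fingers measure 114 mm over their backs; the gripper's body (76 mm by 85 mm) begins 54 mm behind the grasp point. The pads swing forward as they close: fully open they stand 13 mm farther back than shut.
Start: joints at [56.007, 30.224, 82.088, -0, 67.689, -10.227], TCP at [251.837, 571.992, 231.31] pointing down, gripper open.
Joint ranges: [-176.69, 176.69], [-43.24, 126.21], [12.49, 139.97], [-82, 262], [0, 151.66], [-163.58, 163.58]. Speed limits (degrees/s): [159.86, 159.86, 180, 180, 180, 180].

### API

Orientations are given as [roll, pitch, yaw] about the fixed x, y, z axes, in that order (R = Rz(yaw) Ry(pitch) Rx(roll)).
In Python, from plant import readout, vision, env gives the robot as it stands.
- The arm moves only by the tool jog_arm, never from a script. Its argument "plan" is a list of rows, each a list of 2 entries, a list of its own where there are three numbers: the shift along the tool's x, y, z in m, then the turn about the tool's z in degrees. In form: [[[x, y, z], roll], ...]. A call has exactly 10 rows; each row shifts and turns the commanded pose from where the row before left it, along the tool's axes as they then stand; what a row does not reach is not made up. A row lasts 1/12 s, in which the tool goes at most 41.7 mm and 7.16 degrees, less where a joint would pass 70% of its speed; a pose out of reach is approached as far as the arm can. A call is refused whole if a number of a shift passes 0.0417 or a number of a turn 7.16, either way. A call with a gripper value outside its range is refused whole. "hand" is the opening in per cent of the stroke, from 0 (shut) to 100 (fully open), set as the call begins (left out, the last holds). The fingers move at their own pace and stop on an object; the grip force is fixed at half the most. Time passes only in rows, so rows that do not move let the fingers close, or fill a call up. It gives the time, the measured TCP pose, the force, the opening and the grip force at its end, in the units of the state.
- readout.get_obs(): the state, without advancing time (a new reading comes with each control period).
- vision.camera(name): name is "scene" or "side" or "wrist"; returns a dict with "img" (384x512x3 uint8, red, green, blue), "fov_y" (degrees; the focal length in pixels is half the picture's height over the tangent of half this angle, whatever the lens; pixels are square), "cx", "cy" (the principal point, pixels), "pose" (4x4, takes a point from camera to world coordinates). Camera axes: x right, y up, looking along -z (the intrinsics and any distortion apply to the point x, -y, -z); pixel columns grow to the right and rows downward; lengths in mm; the calibration is good to about 2 mm. A picture is of the moment at which its call begins. There is no depth.
- env.job_done(): hands the job in; it is judged then, once.
The state is a dict: "time_s": time; "joints": joint angles; "dq": joint speeds; "tau": joint torques, N m; "tcp_pos": TCP position; "orientation": TCP orientation; "force": force on the tool from outside, world axes, zero at the start; "torque": the same for the moment, N m; "opening": finger opening in mm; "gripper_force": force on a finger pad.
Only numpy, scipy, OpenCV 4.12 (cv2) and the standard library are available. Lean on these libraries where they do the work, as an engineer would, in place of code of your own. Each camera call takes 0.05 s, during which the arm holds its last target. There are 200 camera calls.

### The job

The mug under the coffee machine's spout is done and goes into the wooden carrying crate with the other one. Slide the spout all the way up out of the mug, lift the mug out over the tray's rim (only its ear can be gripped there) and stand it on the open worktop; let go, then take hold afresh and lower it, not drop it, into the crate's empty compartment so that it stands on the floor there. Keep the mug upright, leave the spout up, and do not knock the other mug or anything else that stands about.

Things in the scene. Friction and masses are not known exactly. Their poses are not given: they have to be found in the camera images.
- mug_center (a point): Mug to be collected: plain grey stoneware, round body 70 mm across, 90 mm tall, about 0.28 kg, one ear. This point: on the body's axis, half-way up (45 mm above the foot). Its z axis is the mug's axis (up), -y points towards the ear, x is square to the flat of the ear. It starts upright on the drip tray, the ear roughly to the front of the machine, the nozzles in its mouth.
- mug_ear (a point): Middle of that mug's ear, 54.5 mm out from the mug's axis and 50 mm above the foot; axes as mug_center. The ear is flat, 8 mm thick (x), 14 to 82 mm above the foot, and ends 12 mm farther out; do not try to put a finger through it (it acts as solid). Under the spout it is the only part with room round it: pinch it across x, fingers slanting in about 25 degrees from the ear's side.
- spout (a joint): Height in m of the coffee machine's spout on its track: 0 is down, 0.060 the upper stop. It slides straight up with about 5 N and stays where it is left. Down, its two nozzle tips hang 78 mm above the tray's grid while the mug's rim is 90 mm above it; at the start it is 0 to 6 mm up.
- spout_grip (a point): Grip point inside the spout block: black, ribbed sides, 38 mm wide (y), 42 mm high, sticking out forward over the mug; moves with the spout. x points level into the machine, z up. Block's front end 16 mm before this point (-x), underside 21 mm below; the nozzles, 8 mm behind, hang 18 mm lower. Room to pinch it across y with fingers slanting down at about 40 degrees from the front (-x).
- cup_stand (a point): Middle of the top of the drip tray's grid, 28 mm above the worktop; axes as spout_grip. The tray is 160 mm wide (y) and reaches 76 mm forward (-x); its rim stands 8 mm above the grid at front and sides, so the mug must be raised over it. The machine (black and steel, 174 mm wide, 0.35 m high) rises 48 mm behind this point; its head, underside 247 mm above the worktop, overhangs to 21 mm behind it.
- free_bay (a point): Middle of the floor of the crate's empty compartment (the one nearer the robot), 10 mm above the worktop; z up, x and y along its walls. Inside 130 x 130 mm. The slatted sides (+x, -x) are 78 mm high above the worktop, the end board (+y, towards the robot) 96 mm, the divider (-y) 76 mm. The crate is pale wood, 146 x 292 mm, and does not shift. Open worktop lies between it and the machine.
- mug_done_center (a point): Centre (on the axis, half-way up) of the identical mug that already stands in the crate's other compartment; stays there.
- tea_packet: Bystander: box of tea bags, 115 x 65 x 55 mm; origin at the middle of its underside.
- wafers_a: Bystander: stack of wafer cups, 54 mm across, 116 mm tall; origin under its centre.
- wafers_b: Bystander: stack of wafer cups, 54 mm across, 130 mm tall; origin under its centre.
- creamer_a: Bystander: cream portion cup, 48 x 39 x 19 mm; origin under its centre.
- creamer_b: Bystander: cream portion cup, 48 x 39 x 19 mm; origin under its centre.
- teaspoon: Bystander: teaspoon, 130 x 27 x 11 mm, lying on the worktop; origin under its centre.

How it is judged (in metres and radians):
On the way, in this order (a step that is already met when the one before it is completed fails the run):
1. the spout is slid up to its stop (at least 50 of its 60 mm) (value of joint spout above 0.05 m), for 0.2 s.
2. the mug stands upright on the bare worktop, let go and at rest (height (world z) of mug_center between 0.04 and 0.05 m and angle between mug_center's own z axis and vertical below 0.1 rad and contact force between mug and the fingers below 0.1 N and linear speed of mug below 0.02 m/s), for 0.2 s.
At the end, for the whole second after the job is handed in: The mug stands upright (within 0.1 rad) and at rest on the floor of the crate's empty compartment, its axis within 35 mm of the compartment's middle along both walls; the spout is still up (at least 50 of its 60 mm) (x of mug_center in the frame of free_bay between -0.035 and 0.035 m and y of mug_center in the frame of free_bay between -0.035 and 0.035 m and z of mug_center in the frame of free_bay between 0.04 and 0.05 m and angle between mug_center's own z axis and vertical below 0.1 rad and linear speed of mug below 0.02 m/s and value of joint spout above 0.05 m); the robot touches nothing.
It fails at once if the mug is tipped by more than 0.5 rad (angle between mug_center's own z axis and vertical above 0.5 rad).
It fails at once if the mug is dropped (it moves faster than 0.5 m/s while the fingers do not hold it, a fall of more than about 13 mm) (linear speed of mug above 0.5 m/s and contact force between mug and the fingers below 0.1 N).
It fails at once if the other mug in the crate is shifted by more than 20 mm or tipped (distance of mug_done_center from where it was at the start of the episode above 0.02 m or angle between mug_done_center's own z axis and vertical above 0.3 rad).
It fails at once if something else that stands about is shifted by more than 30 mm (distance of any of tea_packet, wafers_a, wafers_b, creamer_a, creamer_b, teaspoon from where it was at the start of the episode above 0.03 m).
It also fails if it takes over 61 s, if anything falls off the work surface, if the arm or the gripper's body presses on something with over 40 N, if the wrist force passes 120 N, or if a joint passes its speed limit or range.

## Working session

There is one attempt and no reset: what is moved stays moved. The work goes in short steps, Python scripts to look and compute and a tool call to move; the robot and the scene stay as the last step left them, time stands still between calls to the robot, and variables do not carry over. Pictures are saved under pics/ and viewed, at most 10 in all, crops included, and the job is handed in when it is done.

Besides the shell and the picture viewer there is one more tool, called as name(argument=value, ...), one argument or row to a line, values as JSON. jog_arm: Moves the arm, as the interface text tells. Its arguments: {"type":"object","properties":{"plan":{"type":"array"},"hand":{"type":"number"}},"required":["plan"]}

```bash
ls; mkdir -p pics
cat > h.py <<'E'
import numpy as np, cv2
from plant import readout, vision, env
def shot(n, f=None):
    c=vision.camera(n); 
    if f: cv2.imwrite('pics/'+f+'.png', c['img'][:,:,::-1])
    return c
def ray(c,u,v):
    h,w=c['img'].shape[:2]; f=h/2/np.tan(np.radians(c['fov_y'])/2)
    P=np.array(c['pose']); d=P[:3,:3]@np.array([(u-c['cx'])/f,-(v-c['cy'])/f,-1]); return P[:3,3],d/np.linalg.norm(d)
def onz(c,u,v,z):
    o,d=ray(c,u,v); return o+d*(z-o[2])/d[2]
def proj(c,p):
    h,w=c['img'].shape[:2]; f=h/2/np.tan(np.radians(c['fov_y'])/2)
    P=np.array(c['pose']); q=P[:3,:3].T@(np.array(p,float)-P[:3,3]); return c['cx']+f*q[0]/-q[2], c['cy']-f*q[1]/-q[2]
def tri(r1,r2):
    (o1,d1),(o2,d2)=r1,r2; A=np.stack([d1,-d2],1); t=np.linalg.lstsq(A,o2-o1,rcond=None)[0]
    a,b=o1+t[0]*d1,o2+t[1]*d2; return (a+b)/2,np.linalg.norm(a-b)
E
python3 - <<'E'
from h import *
ims=[]
for n in ['scene','side','wrist']:
    c=shot(n,n+'0'); print(n,c['fov_y'],c['cx'],c['cy'],[k for k in c if k not in('img',)]); print(np.round(c['pose'],3))
print(readout.get_obs())
E
```

```text
pics
scene 51.06612834430604 255.50050908665327 185.27083827681895 ['fov_y', 'cx', 'cy', 'pose']
[[ 7.60000e-01  4.93000e-01 -4.22000e-01  1.29209e+02]
 [-6.49000e-01  5.93000e-01 -4.76000e-01 -5.30345e+02]
 [ 1.60000e-02  6.36000e-01  7.71000e-01  8.78061e+02]
 [ 0.00000e+00  0.00000e+00  0.00000e+00  1.00000e+00]]
side 45.61574896535228 254.25748720694133 190.75632716377405 ['fov_y', 'cx', 'cy', 'pose']
[[ 9.680000e-01  1.320000e-01 -2.130000e-01  2.247620e+02]
 [-2.510000e-01  5.370000e-01 -8.050000e-01 -1.222534e+03]
 [ 8.000000e-03  8.330000e-01  5.530000e-01  9.132200e+02]
 [ 0.000000e+00  0.000000e+00  0.000000e+00  1.000000e+00]]
wrist 65.82420429449549 251.17369646436507 190.4401658773197 ['fov_y', 'cx', 'cy', 'pose']
[[ 4.03000e-01 -8.77000e-01 -2.60000e-01  1.84037e+02]
 [ 9.15000e-01  3.86000e-01  1.17000e-01  6.00663e+02]
 [-2.00000e-03 -2.85000e-01  9.58000e-01  3.73130e+02]
 [ 0.00000e+00  0.00000e+00  0.00000e+00  1.00000e+00]]
{'time_s': 0.15, 'joints': array([ 5.60056065e+01,  3.02667876e+01,  8.21412985e+01,  1.34769283e-03,
        6.76897589e+01, -1.02262518e+01]), 'dq': array([ 0.01305555, -0.14472995, -0.36282447,  0.1122635 , -0.03273246,
       -0.06699645]), 'tau': array([-3.42126668e-04, -4.42744374e+01, -1.78275651e+01, -3.45565841e-04,
        5.64846108e-03, -2.17693605e-05]), 'tcp_pos': array([251.53390232, 571.53379139, 230.54795704]), 'orientation': array([-1.79903931e+02, -1.85971076e-02,  1.56231330e+02]), 'force': array([-0.23180543,  0.33900142, -0.04857683]), 'torque': array([ 0.03345987, -0.03625432,  0.02404223]), 'gripper_force': 0.0, 'opening': 84.9905616393316}
```

View pics/scene0.png

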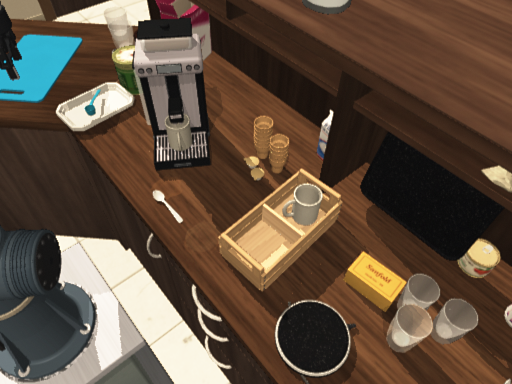

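View pics/side0.png

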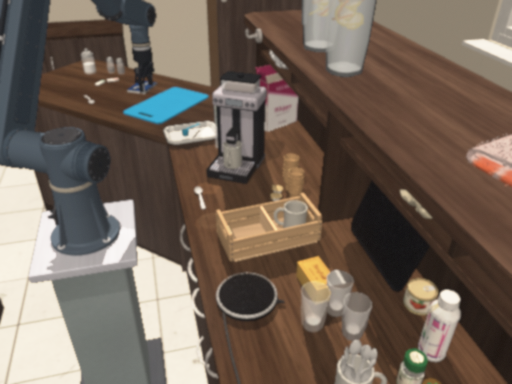

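Run:
```python
import cv2
a=cv2.imread('pics/scene0.png'); b=cv2.imread('pics/side0.png')
A=cv2.resize(a[95:175,140:215],None,fx=7,fy=7,interpolation=cv2.INTER_CUBIC)
cv2.imwrite('pics/c1.png',A)
B=cv2.resize(a[100:290,145:345],None,fx=3,fy=3,interpolation=cv2.INTER_CUBIC)
cv2.imwrite('pics/c2.png',B)
```

```text
(no output)
```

View pics/c1.png

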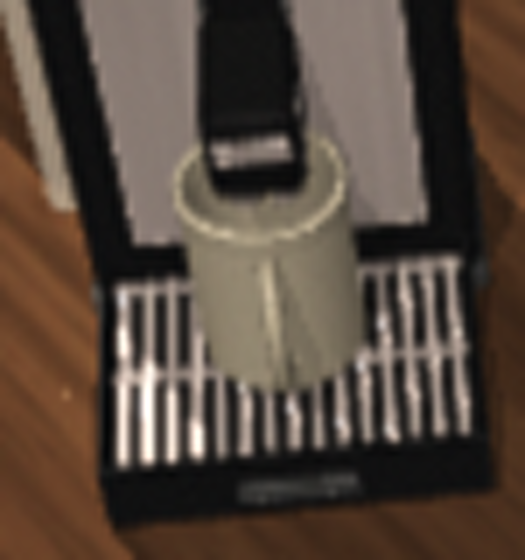

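View pics/c2.png

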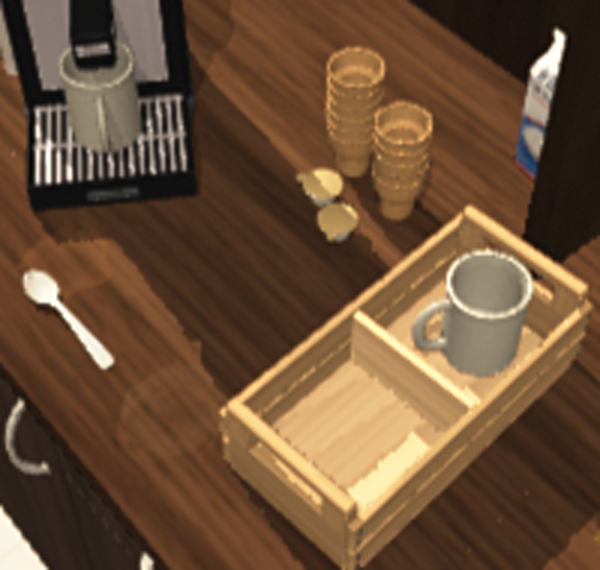

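```bash
cat >> h.py <<'E'
class F(dict): pass
def load(n):
    import pickle; return pickle.load(open(n+'.pkl','rb'))
E
python3 - <<'E'
from h import *
import pickle
c=shot('scene'); pickle.dump(c,open('scene.pkl','wb'))
d=shot('side'); pickle.dump(d,open('side.pkl','wb'))
g=lambda s,x,y,X,Y:(x/s+X,y/s+Y)
a=lambda x,y:g(7,x,y,140,95); b=lambda x,y:g(3,x,y,145,100)
np.set_printoptions(precision=1,suppress=True)
for n,p,z in [('FLbot',a(112,525),0),('FRbot',a(492,487),0),('FLtop',a(104,472),36),('FRtop',a(488,437),36),('gridBL',a(118,285),28),('gridBR',a(460,258),28),('gridFL',a(122,465),28),('gridFR',a(470,435),28),
 ('rimL',a(176,190),118),('rimR',a(354,190),118),('rimF',a(262,240),118),('rimB',a(262,137),118),('earTop',a(268,262),110),('earBot',a(287,385),42),('blkFL',a(213,165),125),('blkFR',a(300,158),125),
 ('c1',b(228,405),96),('c2',b(355,508),96),('c3',b(467,208),96),('c4',b(587,290),96),('wafA',b(352,165),0),('wafAtop',b(356,66),116),('wafB',b(397,210),0),('wafBtop',b(403,122),130),('cream1',b(322,190),10),('cream2',b(338,222),10),('spoonA',b(38,285),5),('spoonB',b(107,363),5),('mug2L',b(447,285),100),('mug2R',b(531,290),100)]:
    print(n,onz(c,*p,z))
E
```

```text
FLbot [424.9 240.5   0. ]
FRbot [558.9 157.1  -0. ]
FLtop [425.5 235.6  36. ]
FRtop [556.5 152.4  36. ]
gridBL [491.1 334.1  28. ]
gridBR [615.2 253.8  28. ]
gridFL [436.  241.6  28. ]
gridFR [555.5 164.5  28. ]
rimL [499.6 275.  118. ]
rimR [554.4 229.9 118. ]
rimF [509.8 228.6 118. ]
rimB [543.9 280.2 118. ]
earTop [508.6 224.4 110. ]
earBot [507.1 224.3  42. ]
blkFL [515.6 270.9 125. ]
blkFR [544.8 252.4 125. ]
c1 [ 401.2 -109.3   96. ]
c2 [ 418.2 -236.8   96. ]
c3 [683.4 -82.1  96. ]
c4 [ 695.9 -210.3   96. ]
wafA [702.9  88.5   0. ]
wafAtop [714.8 101.5 116. ]
wafB [696.9  14.8   0. ]
wafBtop [687.5   7.8 130. ]
cream1 [651.6  74.8  10. ]
cream2 [636.6  33.3  10. ]
spoonA [378.1 154.    5. ]
spoonB [378.3  41.5   5. ]
mug2L [ 608.1 -134.5  100. ]
mug2R [ 657.6 -182.4  100. ]
```

```bash
cat >> h.py <<'E'
def plan(tgt, yaw=None, n=10, frm=None):
    """rows from measured (or frm=(xyz,yaw)) to tgt xyz/yaw in n rows"""
    if frm is None:
        o=readout.get_obs(); p=np.array(o['tcp_pos']); y=o['orientation'][2]
    else: p,y=np.array(frm[0],float),frm[1]
    dy=0 if yaw is None else (yaw-y+180)%360-180
    st=(np.array(tgt)-p)/n
    for i in range(n):
        a=np.radians(y+dy*i/n); X=np.array([np.cos(a),np.sin(a),0]);Y=np.array([np.sin(a),-np.cos(a),0])
        print('[[%.4f,%.4f,%.4f],%.2f],'%(st@X/1e3,st@Y/1e3,-st[2]/1e3,-dy/n),end='')
    print()
E
python3 - <<'E'
from h import *
a=([251.8,572,231.3],156.23)
b=([375,220,300],201)
plan(*b,frm=a); plan([487,190,300],238,frm=b)
E
```

```text
[[-0.0255,-0.0272,-0.0069],-4.48],[[-0.0233,-0.0292,-0.0069],-4.48],[[-0.0209,-0.0309,-0.0069],-4.48],[[-0.0184,-0.0324,-0.0069],-4.48],[[-0.0159,-0.0338,-0.0069],-4.48],[[-0.0132,-0.0349,-0.0069],-4.48],[[-0.0104,-0.0358,-0.0069],-4.48],[[-0.0076,-0.0365,-0.0069],-4.48],[[-0.0047,-0.0370,-0.0069],-4.48],[[-0.0018,-0.0373,-0.0069],-4.48],
[[-0.0094,-0.0068,-0.0000],-3.70],[[-0.0089,-0.0074,-0.0000],-3.70],[[-0.0084,-0.0080,-0.0000],-3.70],[[-0.0079,-0.0085,-0.0000],-3.70],[[-0.0073,-0.0090,-0.0000],-3.70],[[-0.0067,-0.0094,-0.0000],-3.70],[[-0.0061,-0.0099,-0.0000],-3.70],[[-0.0055,-0.0102,-0.0000],-3.70],[[-0.0048,-0.0106,-0.0000],-3.70],[[-0.0041,-0.0108,-0.0000],-3.70],
```

jog_arm(
  plan=[
    [[-0.0255, -0.0272, -0.007], -4.5],
    [[-0.0233, -0.0292, -0.007], -4.5],
    [[-0.021, -0.031, -0.007], -4.5],
    [[-0.0184, -0.0324, -0.007], -4.5],
    [[-0.016, -0.034, -0.007], -4.5],
    [[-0.013, -0.035, -0.007], -4.5],
    [[-0.0104, -0.036, -0.007], -4.5],
    [[-0.0076, -0.0365, -0.007], -4.5],
    [[-0.0047, -0.037, -0.007], -4.5],
    [[-0.0018, -0.037, -0.007], -4.5],
  ],
)

```text
time_s: 1.08
tcp_pos: [375.8, 218.1, 301.8]
orientation: [-180.0, 0.0, -158.5]
force: [1.5, -0.5, -0.2]
opening: 85.3
gripper_force: 0.0
```

jog_arm(
  plan=[
    [[-0.0094, -0.0068, 0], -3.7],
    [[-0.009, -0.0074, 0], -3.7],
    [[-0.0084, -0.008, 0], -3.7],
    [[-0.008, -0.0085, 0], -3.7],
    [[-0.0073, -0.009, 0], -3.7],
    [[-0.0067, -0.0094, 0], -3.7],
    [[-0.006, -0.01, 0], -3.7],
    [[-0.0055, -0.01, 0], -3.7],
    [[-0.005, -0.0106, 0], -3.7],
    [[-0.004, -0.011, 0], -3.7],
  ],
)

```text
time_s: 1.92
tcp_pos: [488.4, 190.1, 301.2]
orientation: [180.0, -0.0, -121.6]
force: [0.2, -0.2, 0.9]
opening: 85.6
gripper_force: 0.0
```

Run:
```python
from h import *
import pickle
c=shot('wrist','w1'); pickle.dump(c,open('w1.pkl','wb'))
o=readout.get_obs(); print(o['time_s'],o['tcp_pos'],o['orientation'],o['joints']); print(np.round(c['pose'],2))
```

```text
1.9667 [491.13002964 189.482407   301.35672038] [-1.79840684e+02  7.56150973e-02 -1.21523133e+02] [ 8.95074452e+00  1.79002997e+01  9.11465759e+01 -4.86000221e-02
  7.07828568e+01 -1.39510089e+02]
[[-8.5000e-01 -5.0000e-01 -1.5000e-01  4.4940e+02]
 [ 5.2000e-01 -8.2000e-01 -2.4000e-01  1.2759e+02]
 [ 0.0000e+00 -2.9000e-01  9.6000e-01  4.4392e+02]
 [ 0.0000e+00  0.0000e+00  0.0000e+00  1.0000e+00]]
```

View pics/w1.png

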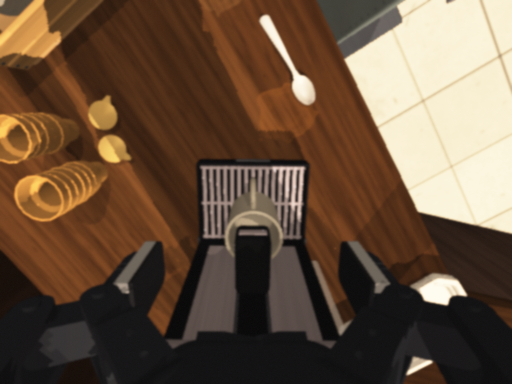

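Run:
```python
import cv2
a=cv2.imread('pics/w1.png')
A=cv2.resize(a[150:250,185:325],None,fx=5.5,fy=5.5,interpolation=cv2.INTER_CUBIC)
A=cv2.convertScaleAbs(A,alpha=1.5,beta=25)
cv2.imwrite('pics/c3.png',A)
```

```text
(no output)
```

View pics/c3.png

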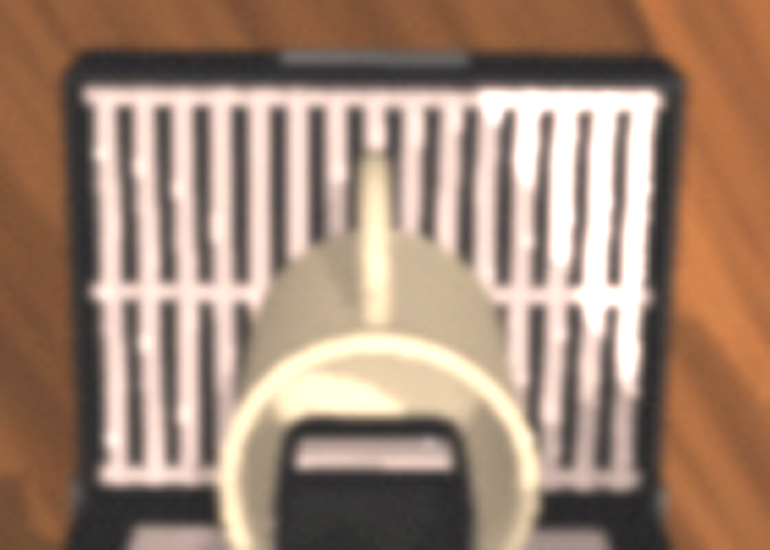

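Run:
```python
from h import *
np.set_printoptions(precision=1,suppress=True)
c=load('w1'); s=load('scene')
a=lambda x,y:(x/5.5+185,y/5.5+150)
for n,p,zs in [('FL',a(70,60),[36]),('FR',a(683,62),[36]),('gFL',a(82,92),[28]),('gFR',a(662,95),[28]),('rimL',a(220,480),[118]),('rimR',a(540,480),[118]),('rimF',a(380,333),[118]),('earTopIn',a(376,320),[110]),('earOut',a(376,150),[42,78,110]),('bL',a(280,425),[124,145,166]),('bR',a(470,425),[124,145,166])]:
    for z in zs: print(n,z,onz(c,*p,z))
s1=lambda x,y:(x/7+140,y/7+95)
# triangulate block front-left/right corners seen in both (top edge & bottom edge guesses)
for q in [(213,165),(213,190),(213,140),(300,130),(300,158),(300,185)]: print(q,tri(ray(s,*s1(*q)),ray(c,*a(470 if q[0]<250 else 280,425))))
```

```text
FL 36 [553.8 155.9  36. ]
FR 36 [421.8 237.8  36. ]
gFL 28 [558. 165.  28.]
gFR 28 [430.1 244.7  28. ]
rimL 118 [557.8 244.2 118. ]
rimR 118 [498.2 280.9 118. ]
rimF 118 [510.1 233.3 118. ]
earTopIn 110 [510.8 232.9 110. ]
earOut 42 [499.3 215.2  42. ]
earOut 78 [494.9 207.4  78. ]
earOut 110 [490.9 200.4 110. ]
bL 124 [538. 238. 124.]
bL 145 [532.1 230.7 145. ]
bL 166 [526.3 223.5 166. ]
bR 124 [503.6 259.2 124. ]
bR 145 [500.  250.5 145. ]
bR 166 [496.5 241.9 166. ]
(213, 165) (array([501.8, 248.2, 147.5]), np.float64(5.139708234941087))
(213, 190) (array([504.7, 256.9, 127.3]), np.float64(3.822477642324487))
(213, 140) (array([499.1, 239.9, 167.1]), np.float64(6.4085392731712645))
(300, 130) (array([528.1, 222.2, 167.5]), np.float64(4.564884435023511))
(300, 158) (array([532.2, 230. , 146.7]), np.float64(1.1377363906571314))
(300, 185) (array([536.3, 237.7, 126. ]), np.float64(2.29723506476311))
```

Run:
```python
from h import *
np.set_printoptions(precision=1,suppress=True)
o=readout.get_obs(); print(o['tcp_pos'],o['orientation'],o['force'])
a=np.radians(-121.8)
plan([513.2,235.5,210],-121.8)
```

```text
[491.1 189.5 301.4] [-179.8    0.1 -121.5] [ 3.  -0.9  0.4]
[[-0.0051,0.0005,0.0091],0.03],[[-0.0051,0.0005,0.0091],0.03],[[-0.0051,0.0005,0.0091],0.03],[[-0.0051,0.0005,0.0091],0.03],[[-0.0051,0.0005,0.0091],0.03],[[-0.0051,0.0005,0.0091],0.03],[[-0.0051,0.0005,0.0091],0.03],[[-0.0051,0.0005,0.0091],0.03],[[-0.0051,0.0005,0.0091],0.03],[[-0.0051,0.0005,0.0091],0.03],
```

jog_arm(
  plan=[
    [[-0.006, 0, 0.01], 0.03],
    [[-0.006, 0, 0.01], 0],
    [[-0.006, 0, 0.01], 0],
    [[-0.006, 0, 0.01], 0],
    [[-0.006, 0, 0.01], 0],
    [[-0.006, 0, 0.01], 0],
    [[-0.006, 0, 0.01], 0],
    [[-0.006, 0, 0.01], 0],
    [[-0.004, 0, 0.01], 0],
    [[0, 0, 0], 0],
  ],
)

```text
time_s: 2.8
tcp_pos: [514.6, 234.9, 208.8]
orientation: [179.8, -0.2, -121.8]
force: [-0.0, -1.1, 0.5]
opening: 86.0
gripper_force: 0.0
```

Run:
```python
from h import *
import pickle
np.set_printoptions(precision=2,suppress=True)
c=shot('wrist','w2'); pickle.dump(c,open('w2.pkl','wb'))
o=readout.get_obs(); print(o['tcp_pos'],o['orientation'],o['force'])
xm=np.array([.527,.85,0]);ym=np.array([-.85,.527,0]); G=np.array([529,261.2,0])
d=np.array(o['tcp_pos'])-G; print('rel',d@xm,d@ym)
```

```text
[514.8  234.6  209.82] [ 179.89   -0.12 -121.77] [ 0.12 -0.08  0.74]
rel -30.09505632688118 -1.9461804309022501
```

View pics/w2.png

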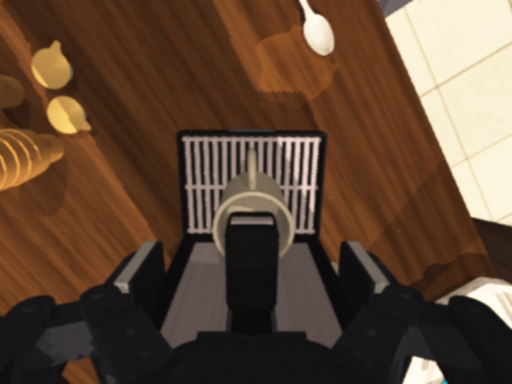

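Run:
```python
from h import *
np.set_printoptions(precision=1,suppress=True)
c=load('w2'); g=cv2.cvtColor(c['img'],cv2.COLOR_RGB2GRAY).astype(int)
print(g[205:232,252]); print(g[240,205:300])
xm=np.array([.527,.85,0]);ym=np.array([-.85,.527,0]); G=np.array([529,261.2,0])
for p,z in [((226,214),126),((278,214),126),((226,240),168),((278,240),168),((178,131),36),((326,131),36),((213,225),118),((294,225),118),((252,190),118),((252,152),42),((252,152),110)]:
    q=onz(c,*p,z)-G; print(p,z,q@xm,q@ym)
```

```text
[129 128 130 138 147 139  99  49  19  14  22  46  75  93  97 103 119 128
 106  59  23  13  14  16  16  17  19]
[ 14  15  15  14  13  14  16  24  54  99 138 157 159 142 117  99  89  85
  80  63  40  21  17  17  17  17  19  18  19  18  19  19  20  19  18  18
  20  19  18  19  21  20  19  20  19  18  19  19  18  17  19  20  18  20
  20  19  19  19  19  20  19  17  19  18  19  18  19  18  19  17  18  19
  24  44  68  82  86  88  90  91  93  97 113 138 158 162 145 107  58  21
  12  12  11  12  11]
(226, 214) 126 -16.592171853496392 -21.197452397433448
(278, 214) 126 -16.545707928931478 21.055791164219805
(226, 240) 168 -13.872716796578304 -17.991058666585406
(278, 240) 168 -13.821263024277677 17.33671971187474
(178, 131) 36 -74.85903225245644 -77.05489453869134
(326, 131) 36 -74.8470177420783 78.01865582729437
(213, 225) 118 -3.5399304414706543 -33.18483964108754
(294, 225) 118 -3.4538898874680517 35.742741962437556
(252, 190) 118 -34.54261819646019 -0.046966286935222507
(252, 152) 42 -53.71498876445954 0.40051570553571736
(252, 152) 110 -64.60355594537874 -0.028629880615733648
```

jog_arm(
  plan=[
    [[0, 0.002, 0.01], 0],
    [[0, 0, 0.011], 0],
    [[0, 0, 0.011], 0],
    [[0, 0, 0.011], 0],
    [[0, 0, 0.011], 0],
    [[0, 0, 0.011], 0],
    [[0, 0, 0.011], 0],
    [[0, 0, 0.009], 0],
    [[0, 0, 0], 0],
    [[0, 0, 0], 0],
  ],
)

```text
time_s: 3.68
tcp_pos: [513.4, 235.4, 125.6]
orientation: [179.9, -0.1, -121.8]
force: [0.9, 0.4, 0.3]
opening: 85.7
gripper_force: 0.0
```

jog_arm(
  plan=[
    [[-0.001, 0, 0], 0],
    [[-0.001, 0, 0], 0],
    [[-0.001, 0, 0], 0],
    [[-0.001, 0, 0], 0],
    [[-0.001, 0, 0], 0],
    [[-0.001, 0, 0], 0],
    [[-0.001, 0, 0], 0],
    [[-0.001, 0, 0], 0],
    [[0, 0, 0], 0],
    [[0, 0, 0], 0],
  ],
)

```text
time_s: 4.52
tcp_pos: [518.0, 242.4, 126.3]
orientation: [180.0, -0.0, -121.8]
force: [-0.7, 0.5, 0.1]
opening: 85.5
gripper_force: 0.0
```

jog_arm(
  plan=[
    [[0, 0, 0], 0],
    [[0, 0, 0], 0],
    [[0, 0, 0], 0],
    [[0, 0, 0], 0],
    [[0, 0, 0], 0],
    [[0, 0, 0], 0],
    [[0, 0, 0], 0],
    [[0, 0, 0], 0],
    [[0, 0, 0], 0],
    [[0, 0, 0], 0],
  ],
  hand=0,
)

```text
time_s: 5.35
tcp_pos: [518.5, 242.0, 126.4]
orientation: [-179.9, 0.0, -121.8]
force: [2.6, -3.9, -0.1]
opening: 37.0
gripper_force: 60.9
```

jog_arm(
  plan=[
    [[0, 0, -0.006], 0],
    [[0, 0, -0.007], 0],
    [[0, 0, -0.007], 0],
    [[0, 0, -0.007], 0],
    [[0, 0, -0.007], 0],
    [[0, 0, -0.007], 0],
    [[0, 0, -0.007], 0],
    [[0, 0, -0.006], 0],
    [[0, 0, -0.003], 0],
    [[0, 0, 0], 0],
  ],
)

```text
time_s: 6.18
tcp_pos: [518.5, 241.9, 183.6]
orientation: [-179.9, 0.0, -121.8]
force: [2.6, -5.2, 1.1]
opening: 37.8
gripper_force: 61.2
```

jog_arm(
  plan=[
    [[0, 0, 0], 0],
    [[0, 0, 0], 0],
    [[0, 0, 0], 0],
    [[0, 0, 0], 0],
    [[0, 0, 0], 0],
    [[0, 0, 0], 0],
    [[0, 0, 0], 0],
    [[0, 0, 0], 0],
    [[0, 0, 0], 0],
    [[0, 0, 0], 0],
  ],
  hand=100,
)

```text
time_s: 7.02
tcp_pos: [517.9, 242.3, 183.3]
orientation: [180.0, -0.0, -121.8]
force: [-1.2, 0.6, -0.6]
opening: 85.4
gripper_force: 0.0
```

jog_arm(
  plan=[
    [[0.004, 0, 0], 0],
    [[0.006, 0, 0], 0],
    [[0.006, 0, 0], 0],
    [[0.006, 0, 0], 0],
    [[0.006, 0, 0], 0],
    [[0.006, 0, 0], 0],
    [[0.004, 0, 0], 0],
    [[0, 0, 0], 0],
    [[0, 0, 0], 0],
    [[0, 0, 0], 0],
  ],
)

```text
time_s: 7.85
tcp_pos: [498.2, 210.1, 183.4]
orientation: [-180.0, 0.0, -121.8]
force: [-0.2, -0.4, 0.2]
opening: 85.2
gripper_force: 0.0
```

Run:
```python
from h import *
import pickle
np.set_printoptions(precision=1,suppress=True)
c=shot('wrist','w3'); pickle.dump(c,open('w3.pkl','wb')); s=shot('scene','s3')
o=readout.get_obs(); xm=np.array([.527,.85,0]);ym=np.array([-.85,.527,0]); G=np.array([529,261.2,0])
d=o['tcp_pos']-G; print(o['tcp_pos'],d@xm,d@ym,o['opening'])
A=cv2.resize(c['img'][100:280,150:350],None,fx=2.7,fy=2.7,interpolation=cv2.INTER_CUBIC)
B=cv2.resize(s['img'][40:175,140:215],None,fx=3.6,fy=3.6,interpolation=cv2.INTER_CUBIC)
h=min(A.shape[0],B.shape[0]); print(A.shape,B.shape)
cv2.imwrite('pics/c4.png',np.hstack([A[:h],B[:h]])[:,:,::-1])
```

```text
[498.2 210.2 183.4] -59.56721229989651 -0.6995209120890641 85.65250579476906
(486, 540, 3) (486, 270, 3)
```

View pics/c4.png

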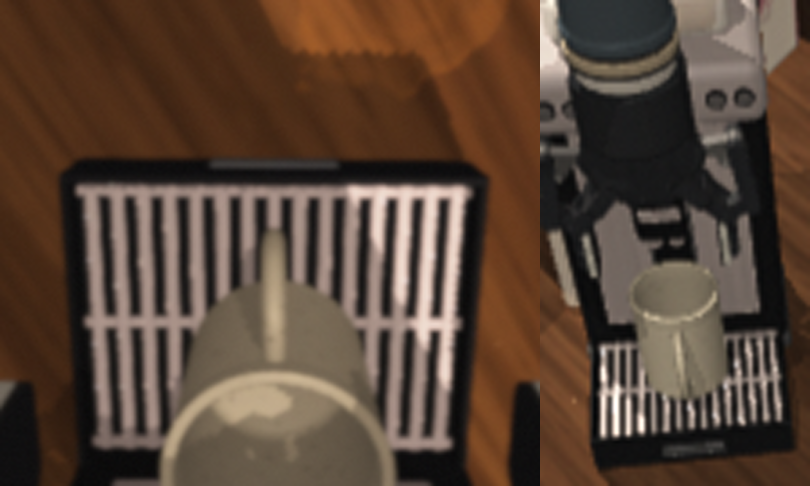

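Run:
```python
from h import *
np.set_printoptions(precision=1,suppress=True)
c=load('w3'); xm=np.array([.527,.85,0]);ym=np.array([-.85,.527,0]); G=np.array([529,261.2,0])
a=lambda x,y:(x/2.7+150,y/2.7+100)
for n,p,z in [('out',a(273,232),42),('out',a(273,232),110),('in',a(276,357),110),('mid',a(274,295),110),('rimF',a(277,370),118),('rimL',a(162,460),118),('rimR',a(395,460),118),('FL',a(62,172),36),('FR',a(487,172),36)]:
    q=onz(c,*p,z)-G; print(n,z,q@xm,q@ym)
```

```text
out 42 -53.13552542245569 -0.17531515998442274
out 110 -72.3616752648791 -0.1737342225683572
in 110 -34.17464143321862 0.689468033703405
mid 110 -53.569894121191794 0.10407151708895923
rimF 118 -33.81901207168436 0.9445987543193397
rimL 118 -4.76371113991788 -32.94778368259309
rimR 118 -4.720484186296289 35.78010041096182
FL 36 -74.42883265635975 -77.83398682533601
FR 36 -74.35108122496005 78.62351942875168
```

jog_arm(
  plan=[
    [[0.002, 0.001, 0.01], -0.5],
    [[0, 0, 0.014], -0.5],
    [[0, 0, 0.014], 0],
    [[0, 0, 0.014], 0],
    [[0, 0, 0.014], 0],
    [[0, 0, 0.014], 0],
    [[0, 0, 0.014], 0],
    [[0, 0, 0.014], 0],
    [[0, 0, 0.01], 0],
    [[0, 0, 0.003], 0],
  ],
)

```text
time_s: 8.78
tcp_pos: [495.3, 208.8, 60.7]
orientation: [179.9, -0.1, -120.8]
force: [0.3, 0.5, -0.6]
opening: 85.4
gripper_force: 0.0
```

jog_arm(
  plan=[
    [[0, 0, 0], 0],
    [[0, 0, 0], 0],
    [[0, 0, 0], 0],
    [[0, 0, 0], 0],
    [[0, 0, 0], 0],
    [[0, 0, 0], 0],
    [[0, 0, 0], 0],
    [[0, 0, 0], 0],
    [[0, 0, 0], 0],
    [[0, 0, 0], 0],
  ],
  hand=0,
)

```text
time_s: 9.62
tcp_pos: [496.4, 208.8, 62.8]
orientation: [-180.0, 0.0, -120.8]
force: [-0.8, -1.5, 5.8]
opening: 6.8
gripper_force: 58.8
```

jog_arm(
  plan=[
    [[0, 0, -0.003], 0],
    [[0, 0, -0.005], 0],
    [[0, 0, -0.005], 0],
    [[0, 0, -0.005], 0],
    [[0, 0, -0.005], 0],
    [[0, 0, -0.003], 0],
    [[0.004, 0, 0], 0],
    [[0.008, 0, 0], 0],
    [[0.01, 0, 0], 0],
    [[0.008, 0, 0], 0],
  ],
)

```text
time_s: 10.45
tcp_pos: [479.2, 182.0, 88.0]
orientation: [179.9, -0.1, -120.8]
force: [-0.6, -0.3, -2.4]
opening: 6.7
gripper_force: 58.4
```

Run:
```python
from h import *
o=readout.get_obs(); print(o['tcp_pos'],o['orientation'],o['force'],o['torque'],o['gripper_force'],o['opening'])
plan([485,26,89],-129.5)
```

```text
[479.18936776 181.9562844   88.00135059] [ 1.79917399e+02 -8.41418250e-02 -1.20793965e+02] [-0.6349833  -0.30899982 -2.42949468] [-0.16450041  0.14789578 -0.0973737 ] 58.38391425088048 6.700710154388624
[[0.0131,-0.0085,-0.0001],0.87],[[0.0130,-0.0087,-0.0001],0.87],[[0.0128,-0.0089,-0.0001],0.87],[[0.0127,-0.0091,-0.0001],0.87],[[0.0126,-0.0093,-0.0001],0.87],[[0.0124,-0.0095,-0.0001],0.87],[[0.0123,-0.0096,-0.0001],0.87],[[0.0121,-0.0098,-0.0001],0.87],[[0.0120,-0.0100,-0.0001],0.87],[[0.0118,-0.0102,-0.0001],0.87],
```

jog_arm(
  plan=[
    [[0.013, -0.006, 0], 0.8],
    [[0.014, -0.009, 0], 0.9],
    [[0.014, -0.01, 0], 0.9],
    [[0.0135, -0.01, 0], 0.9],
    [[0.0135, -0.01, 0], 0.9],
    [[0.013, -0.01, 0], 0.9],
    [[0.013, -0.01, 0], 0.9],
    [[0.013, -0.011, 0], 0.9],
    [[0.011, -0.01, 0], 0.9],
    [[0.005, -0.006, 0], 0.8],
  ],
)

```text
time_s: 11.28
tcp_pos: [486.0, 27.2, 88.1]
orientation: [180.0, -0.0, -129.8]
force: [0.2, -0.0, -3.1]
opening: 6.8
gripper_force: 58.4
```

jog_arm(
  plan=[
    [[0, 0, 0.004], 0],
    [[0, 0, 0.008], 0],
    [[0, 0, 0.008], 0],
    [[0, 0, 0.008], 0],
    [[0, 0, 0.008], 0],
    [[0, 0, 0.007], 0],
    [[0, 0, 0.005], 0],
    [[0, 0, 0.002], 0],
    [[0, 0, 0], 0],
    [[0, 0, 0], 0],
  ],
)

```text
time_s: 12.12
tcp_pos: [486.8, 29.3, 38.2]
orientation: [180.0, -0.0, -129.6]
force: [0.2, 0.3, -3.7]
opening: 7.3
gripper_force: 58.4
```

jog_arm(
  plan=[
    [[0, 0, 0.001], 0],
    [[0, 0, 0.001], 0],
    [[0, 0, 0.001], 0],
    [[0, 0, 0], 0],
    [[0, 0, 0], 0],
    [[0, 0, 0], 0],
    [[0, 0, 0], 0],
    [[0, 0, 0], 0],
    [[0, 0, 0], 0],
    [[0, 0, 0], 0],
  ],
)

```text
time_s: 12.95
tcp_pos: [486.7, 29.2, 35.3]
orientation: [-180.0, 0.0, -129.6]
force: [-0.6, 1.4, -2.5]
opening: 6.7
gripper_force: 58.4
```

jog_arm(
  plan=[
    [[0, 0, 0.0005], 0],
    [[0, 0, 0.0005], 0],
    [[0, 0, 0], 0],
    [[0, 0, 0], 0],
    [[0, 0, 0], 0],
    [[0, 0, 0], 0],
    [[0, 0, 0], 0],
    [[0, 0, 0], 0],
    [[0, 0, 0], 0],
    [[0, 0, 0], 0],
  ],
)

```text
time_s: 13.78
tcp_pos: [486.7, 29.1, 34.8]
orientation: [-180.0, 0.0, -129.6]
force: [-2.8, -1.4, 5.4]
opening: 6.5
gripper_force: 59.7
```

jog_arm(
  plan=[
    [[0, 0, 0], 0],
    [[0, 0, 0], 0],
    [[0, 0, 0], 0],
    [[0, 0, 0], 0],
    [[0, 0, 0], 0],
    [[0, 0, 0], 0],
    [[0, 0, 0], 0],
    [[0, 0, 0], 0],
    [[0, 0, 0], 0],
    [[0, 0, 0], 0],
  ],
  hand=100,
)

```text
time_s: 14.62
tcp_pos: [486.7, 29.2, 34.3]
orientation: [-180.0, -0.0, -129.6]
force: [-0.2, -0.1, 0.1]
opening: 85.6
gripper_force: 0.0
```

jog_arm(
  plan=[
    [[0, 0, -0.01], 0],
    [[0, 0, -0.02], 0],
    [[0, 0, -0.025], 0],
    [[0, 0, -0.025], 0],
    [[0, 0, -0.025], 0],
    [[0, 0, -0.025], 0],
    [[0, 0, -0.025], 0],
    [[0, 0, -0.02], 0],
    [[0, 0, -0.005], 0],
    [[0, 0, 0], 0],
  ],
)

```text
time_s: 15.45
tcp_pos: [487.6, 29.1, 216.3]
orientation: [-179.8, 0.1, -129.6]
force: [-0.3, -0.1, -0.6]
opening: 84.9
gripper_force: 0.0
```

Run:
```python
from h import *
import pickle
np.set_printoptions(precision=1,suppress=True)
c=shot('wrist','w4'); pickle.dump(c,open('w4.pkl','wb')); s=shot('scene','s4'); pickle.dump(s,open('s4.pkl','wb'))
o=readout.get_obs(); print(o['tcp_pos'],o['orientation'],o['joints'])
m=np.array([525,76,90.]); u,v=proj(c,m); print(u,v); u2,v2=proj(s,m); print(u2,v2)
def cut(i,u,v,r,f): 
    x,y=int(u-r),int(v-r); x=max(x,0);y=max(y,0); print('off',x,y); return cv2.resize(i[y:y+2*r,x:x+2*r],(f*2*r,f*2*r),interpolation=cv2.INTER_CUBIC)
A=cut(c['img'],u,v-20,95,2); B=cut(s['img'],u2,v2,47,4)
h=min(len(A),len(B)); cv2.imwrite('pics/c5.png',np.hstack([A[:h],B[:h]])[:,:,::-1])
```

```text
[486.   29.3 213.9] [ 179.9   -0.  -129.6] [  -9.7   21.1  102.6   -0.    56.4 -150.1]
252.19412240633832 241.42340183716334
215.78537021367276 165.05332426095842
off 157 126
off 168 118
```

View pics/c5.png

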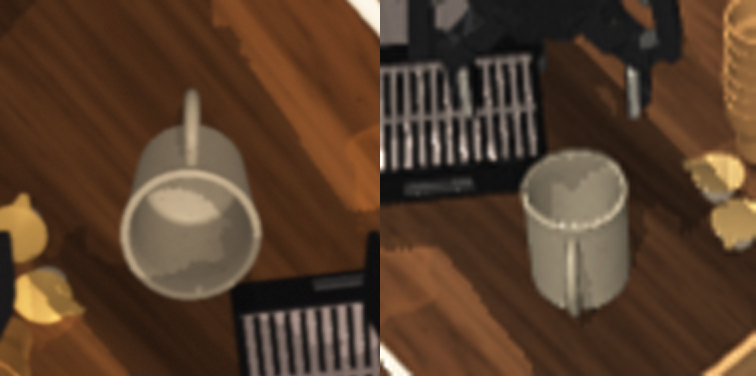

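Run:
```python
from h import *
np.set_printoptions(precision=1,suppress=True)
c=load('w4'); s=load('s4')
p=(191/2+157,234/2+126); q=(196/4+168,190/4+118)
print(onz(c,*p,90),onz(s,*q,90),tri(ray(c,*p),ray(s,*q)))
for pp in [(121/2+157,234/2+126),(261/2+157,234/2+126),(191/2+157,171/2+126),(191/2+157,297/2+126)]: print(onz(c,*pp,90))
b=lambda x,y:(x/3+145,y/3+100)
s=load('scene')
# bay rim: divider top & sides from c2
for n,pt,z in [('divL',b(358,315),76),('divR',b(478,400),76),('floorFarL',b(365,362),10),('floorL',b(272,417),10),('endTopIn L',b(240,405),96),('slatL',b(237,408),78)]: print(n,onz(s,*pt,z))
```

```text
[525.9  77.5  90. ] [526.5  72.7  90. ] (array([530.4,  81. ,  79.7]), np.float64(2.6882565904204414))
[552.9  55.3  90. ]
[498.9  99.8  90. ]
[504.5  51.6  90. ]
[548.8 105.3  90. ]
divL [544.1 -97.8  76. ]
divR [ 561.6 -220.9   76. ]
floorFarL [ 549.2 -104.4   10. ]
floorL [452.2 -96.1  10. ]
endTopIn L [ 408.2 -115.1   96. ]
slatL [ 411.2 -106.3   78. ]
```

Run:
```python
from h import *
a=([486,29.3,214],-129.6+360); b=([488,-32,214],230.4-60);d=([490,-93,214],170.4-60);e=([492,-153,214],50.4)
plan(*b,frm=a);plan(*d,frm=b);plan(*e,frm=d)
```

```text
[[0.0046,-0.0041,-0.0000],6.00],[[0.0041,-0.0045,-0.0000],6.00],[[0.0037,-0.0049,-0.0000],6.00],[[0.0031,-0.0053,-0.0000],6.00],[[0.0025,-0.0056,-0.0000],6.00],[[0.0019,-0.0058,-0.0000],6.00],[[0.0013,-0.0060,-0.0000],6.00],[[0.0007,-0.0061,-0.0000],6.00],[[0.0001,-0.0061,-0.0000],6.00],[[-0.0006,-0.0061,-0.0000],6.00],
[[-0.0012,-0.0060,-0.0000],6.00],[[-0.0018,-0.0058,-0.0000],6.00],[[-0.0024,-0.0056,-0.0000],6.00],[[-0.0030,-0.0053,-0.0000],6.00],[[-0.0035,-0.0050,-0.0000],6.00],[[-0.0040,-0.0046,-0.0000],6.00],[[-0.0045,-0.0041,-0.0000],6.00],[[-0.0049,-0.0036,-0.0000],6.00],[[-0.0053,-0.0031,-0.0000],6.00],[[-0.0056,-0.0025,-0.0000],6.00],
[[-0.0057,-0.0019,-0.0000],6.00],[[-0.0059,-0.0013,-0.0000],6.00],[[-0.0060,-0.0007,-0.0000],6.00],[[-0.0060,-0.0001,-0.0000],6.00],[[-0.0060,0.0006,-0.0000],6.00],[[-0.0059,0.0012,-0.0000],6.00],[[-0.0057,0.0018,-0.0000],6.00],[[-0.0055,0.0024,-0.0000],6.00],[[-0.0052,0.0030,-0.0000],6.00],[[-0.0049,0.0035,-0.0000],6.00],
```

jog_arm(
  plan=[
    [[0.005, -0.004, 0], 6],
    [[0.004, -0.0045, 0], 6],
    [[0.0037, -0.005, 0], 6],
    [[0.003, -0.0053, 0], 6],
    [[0.0025, -0.0056, 0], 6],
    [[0.002, -0.006, 0], 6],
    [[0.0013, -0.006, 0], 6],
    [[0.0007, -0.006, 0], 6],
    [[0, -0.006, 0], 6],
    [[-0.0006, -0.006, 0], 6],
  ],
)

```text
time_s: 16.38
tcp_pos: [487.5, -32.1, 212.4]
orientation: [180.0, -0.3, 170.1]
force: [0.2, -0.3, 0.1]
opening: 85.2
gripper_force: 0.0
```

jog_arm(
  plan=[
    [[-0.001, -0.006, 0], 6],
    [[-0.002, -0.006, 0], 6],
    [[-0.0024, -0.0056, 0], 6],
    [[-0.003, -0.0053, 0], 6],
    [[-0.0035, -0.005, 0], 6],
    [[-0.004, -0.0046, 0], 6],
    [[-0.0045, -0.004, 0], 6],
    [[-0.005, -0.0036, 0], 6],
    [[-0.0053, -0.003, 0], 6],
    [[-0.0056, -0.0025, 0], 6],
  ],
)

```text
time_s: 17.22
tcp_pos: [489.7, -93.2, 212.3]
orientation: [-179.8, -0.2, 110.1]
force: [-0.5, -1.1, 0.3]
opening: 85.5
gripper_force: 0.0
```

jog_arm(
  plan=[
    [[-0.0057, -0.002, 0], 6],
    [[-0.006, -0.001, 0], 6],
    [[-0.006, -0.0007, 0], 6],
    [[-0.006, 0, 0], 6],
    [[-0.006, 0.0006, 0], 6],
    [[-0.006, 0.001, 0], 6],
    [[-0.0057, 0.002, 0], 6],
    [[-0.0055, 0.0024, 0], 6],
    [[-0.005, 0.003, 0], 6],
    [[-0.005, 0.0035, 0], 6],
  ],
)

```text
time_s: 18.05
tcp_pos: [492.1, -153.2, 212.3]
orientation: [-179.7, 0.0, 50.1]
force: [-0.2, -0.2, -0.4]
opening: 85.4
gripper_force: 0.0
```

jog_arm(
  plan=[
    [[0, 0, 0], 0],
    [[0, 0, 0], 0],
    [[0, 0, 0], 0],
    [[0, 0, 0], 0],
    [[0, 0, 0], 0],
    [[0, 0, 0], 0],
    [[0, 0, 0], 0],
    [[0, 0, 0], 0],
    [[0, 0, 0], 0],
    [[0, 0, 0], 0],
  ],
)

```text
time_s: 18.88
tcp_pos: [493.3, -153.5, 214.4]
orientation: [180.0, -0.0, 50.4]
force: [0.4, -0.7, -0.4]
opening: 85.5
gripper_force: 0.0
```

Run:
```python
from h import *
import pickle
np.set_printoptions(precision=1,suppress=True)
c=shot('wrist','w5'); pickle.dump(c,open('w5.pkl','wb'))
o=readout.get_obs(); print(o['time_s'],o['tcp_pos'],o['orientation'],o['joints'])
```

```text
18.9333 [ 493.3 -153.5  214.4] [180.   -0.   50.4] [-29.7  23.2  98.6  -0.   58.2   9.9]
```

View pics/w5.png

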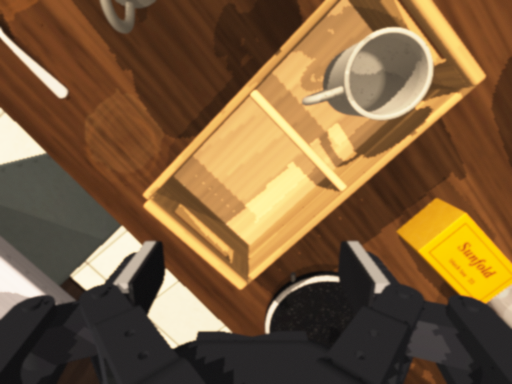

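Run:
```python
from h import *
np.set_printoptions(precision=1,suppress=True)
c=load('w5')
for n,p,z in [('divL',(254,94),76),('divR',(343,187),76),('endOutL',(146,206),96),('endOutR',(243,286),96),('endInL',(151,194),96),('endInR',(247,272),96),('slatLout a',(150,190),78),('slatLout b',(245,95),78),('slatRout a',(252,277),78),('slatRout b',(345,193),78),('farR',(484,76),96)]: print(n,onz(c,*p,z))
G=cv2.cvtColor(c['img'],cv2.COLOR_RGB2GRAY)
# profile across the bay, along crate long axis and short axis at heights (floor 10 centre guess)
u0=np.array([482,-167.]);e=np.array([.995,.095]);n=np.array([-.095,.995])
for nm,d in [('long',e),('short',n)]:
    r=[]
    for t in range(-90,91,6):
        u,v=proj(c,[*(u0+d*t),76]); r.append((t,int(G[int(round(v)),int(round(u))])))
    print(nm,r)
```

```text
divL [544.9 -94.1  76. ]
divR [ 557.1 -217.3   76. ]
endOutL [ 403.6 -106.9   96. ]
endOutR [ 417.9 -230.6   96. ]
endInL [ 415.6 -101.5   96. ]
endInR [ 431.4 -220.8   96. ]
slatLout a [409.3 -98.3  78. ]
slatLout b [538.1 -89.7  78. ]
slatRout a [ 424.2 -237.4   78. ]
slatRout b [ 555.  -222.8   78. ]
farR [ 699.3 -204.2   96. ]
long [(-90, 74), (-84, 193), (-78, 216), (-72, 111), (-66, 140), (-60, 209), (-54, 96), (-48, 97), (-42, 91), (-36, 158), (-30, 151), (-24, 154), (-18, 150), (-12, 162), (-6, 194), (0, 193), (6, 194), (12, 194), (18, 194), (24, 194), (30, 205), (36, 202), (42, 205), (48, 204), (54, 201), (60, 204), (66, 201), (72, 229), (78, 162), (84, 162), (90, 160)]
short [(-90, 56), (-84, 50), (-78, 51), (-72, 53), (-66, 183), (-60, 183), (-54, 179), (-48, 185), (-42, 174), (-36, 203), (-30, 218), (-24, 229), (-18, 237), (-12, 238), (-6, 235), (0, 193), (6, 203), (12, 200), (18, 201), (24, 199), (30, 197), (36, 201), (42, 205), (48, 203), (54, 193), (60, 195), (66, 192), (72, 173), (78, 148), (84, 40), (90, 45)]
```

jog_arm(
  plan=[
    [[0.015, -0.01, 0], 0],
    [[0.024, -0.014, 0], 0],
    [[0.024, -0.015, 0], 0],
    [[0.024, -0.015, 0], 0],
    [[0.024, -0.015, 0], 0],
    [[0.024, -0.015, 0], 0],
    [[0.024, -0.015, 0], 0],
    [[0.024, -0.014, 0], 0],
    [[0.016, -0.009, 0], 0],
    [[0, 0, 0], 0],
  ],
)

```text
time_s: 19.77
tcp_pos: [526.4, 80.8, 214.4]
orientation: [-180.0, -0.1, 50.6]
force: [0.2, -0.2, -0.2]
opening: 85.7
gripper_force: 0.0
```

Run:
```python
from h import *
import pickle
np.set_printoptions(precision=1,suppress=True)
c=shot('wrist','w6'); pickle.dump(c,open('w6.pkl','wb'))
o=readout.get_obs(); print(o['time_s'],o['tcp_pos'],o['orientation'])
# rim check by mask: project rim circle, look for strongest edge
G=cv2.GaussianBlur(cv2.cvtColor(c['img'],cv2.COLOR_RGB2HSV),(3,3),0)
u,v=proj(c,[526.3,77.8,90]); print(u,v)
lo=(G[...,1]<70)&(G[...,2]>60); n,l,st,ce=cv2.connectedComponentsWithStats(lo.astype('uint8'))
for i in range(1,n):
    if st[i,4]>400: print(st[i],ce[i])
plan([526.3,77.8,120],50.4)
```

```text
19.8167 [526.1  79.1 214.3] [180.   -0.   50.6]
253.8373678976003 184.97073847535432
[   58     0   168   111 12483] [140.8  52.2]
[   0  143  124  178 9618] [ 49.3 237.3]
[ 109  182   78   74 1010] [141.2 213.5]
[ 426  236   86   82 3232] [469.2 272.6]
[112 241  45  53 818] [132.2 267.5]
[346 241  45  54 836] [370.2 267.8]
[ 148  294   53   56 1530] [172.  324.1]
[ 407  321   44   43 1203] [429.1 343.4]
[ 57 355  45  29 881] [ 80.  371.2]
[[-0.0001,0.0001,0.0094],0.02],[[-0.0001,0.0001,0.0094],0.02],[[-0.0001,0.0001,0.0094],0.02],[[-0.0001,0.0001,0.0094],0.02],[[-0.0001,0.0001,0.0094],0.02],[[-0.0001,0.0001,0.0094],0.02],[[-0.0001,0.0001,0.0094],0.02],[[-0.0001,0.0001,0.0094],0.02],[[-0.0001,0.0001,0.0094],0.02],[[-0.0001,0.0001,0.0094],0.02],
```

Run:
```python
from h import *
np.set_printoptions(precision=1,suppress=True)
c=load('w6'); I=c['img'].astype(int)
print((I[185,190:320,2]).tolist()); print((I[120:250,254,2]).tolist())
pts=[]
for a in np.arange(0,360,5):
    prev=None;best=None
    r=np.arange(20,75,.5); P=np.array([[526.3+k*np.cos(np.radians(a)),77.8+k*np.sin(np.radians(a)),90] for k in r])
    uv=np.array([proj(c,p) for p in P],dtype=np.float32)
    s=cv2.remap(c['img'][...,2].astype(np.float32),uv[:,0].reshape(1,-1),uv[:,1].reshape(1,-1),cv2.INTER_LINEAR)[0]
    g=np.diff(cv2.blur(s.reshape(1,-1),(5,1))[0]); w=(r[1:]>25)&(r[1:]<45); k=np.where(w,g,9).argmin(); pts.append([a,r[k],g[k]])
pts=np.array(pts); print(pts[:,1].tolist())
P=np.array([[526.3+k*np.cos(np.radians(a)),77.8+k*np.sin(np.radians(a))] for a,k,_ in pts],dtype=np.float32)
print(cv2.fitEllipse(P))
```

```text
[44, 44, 47, 46, 46, 45, 45, 44, 41, 37, 33, 31, 31, 30, 31, 30, 31, 29, 28, 28, 27, 27, 26, 25, 25, 32, 60, 103, 140, 152, 142, 115, 92, 78, 74, 74, 75, 77, 76, 77, 78, 80, 81, 81, 83, 84, 87, 92, 99, 105, 110, 113, 116, 119, 121, 122, 124, 125, 127, 126, 127, 128, 127, 126, 126, 127, 128, 127, 124, 123, 123, 124, 123, 121, 118, 116, 112, 109, 105, 100, 95, 88, 82, 80, 81, 81, 80, 79, 79, 79, 77, 76, 76, 76, 76, 81, 90, 109, 134, 150, 146, 119, 74, 39, 30, 29, 29, 28, 26, 27, 26, 27, 27, 28, 27, 27, 26, 27, 27, 29, 29, 30, 28, 31, 31, 30, 29, 31, 31, 31]
[20, 21, 23, 23, 23, 23, 24, 24, 23, 23, 24, 23, 24, 24, 25, 29, 45, 69, 79, 80, 81, 82, 81, 83, 92, 117, 144, 156, 157, 156, 159, 162, 162, 161, 162, 163, 161, 150, 130, 118, 115, 116, 117, 117, 116, 117, 116, 116, 117, 118, 118, 119, 120, 121, 122, 121, 121, 120, 122, 124, 126, 127, 127, 127, 128, 126, 124, 120, 118, 113, 103, 94, 93, 99, 98, 92, 88, 86, 86, 86, 85, 85, 85, 85, 84, 84, 84, 90, 101, 107, 106, 96, 90, 90, 93, 108, 135, 152, 152, 146, 145, 145, 141, 139, 144, 147, 147, 145, 142, 140, 138, 134, 130, 120, 102, 75, 45, 32, 33, 30, 31, 29, 28, 27, 27, 27, 26, 27, 27, 29]
[36.5, 36.5, 37.0, 37.5, 37.0, 37.0, 37.0, 37.0, 37.0, 37.0, 37.0, 37.0, 37.0, 37.0, 36.5, 36.5, 36.5, 36.0, 36.5, 36.0, 36.0, 35.5, 35.5, 35.5, 35.0, 35.0, 35.0, 34.5, 34.5, 34.5, 34.5, 34.0, 34.0, 34.0, 34.0, 34.0, 34.0, 34.0, 34.0, 33.5, 33.5, 34.0, 34.0, 34.0, 34.0, 34.0, 25.5, 34.0, 34.5, 34.0, 34.5, 34.0, 34.5, 34.5, 34.5, 34.5, 34.5, 34.5, 34.5, 34.5, 34.5, 35.0, 35.0, 35.0, 35.0, 35.0, 35.5, 35.5, 35.5, 36.0, 36.0, 36.5]
((527.6527709960938, 78.85974884033203), (69.8805160522461, 70.83244323730469), 139.04261779785156)
```

jog_arm(
  plan=[
    [[0, 0.001, 0.012], 0],
    [[0, 0, 0.022], 0],
    [[0, 0, 0.022], 0],
    [[0, 0, 0.022], 0],
    [[0, 0, 0.022], 0],
    [[0, 0, 0.022], 0],
    [[0, 0, 0.02], 0],
    [[0, 0, 0.018], 0],
    [[0, 0, 0.01], 0],
    [[0, 0, 0.002], 0],
  ],
)

```text
time_s: 20.65
tcp_pos: [525.7, 76.0, 40.6]
orientation: [-179.8, 0.1, 50.3]
force: [-0.8, -0.1, 0.0]
opening: 85.6
gripper_force: 0.0
```

jog_arm(
  plan=[
    [[0, 0, 0], 0],
    [[0, 0, 0], 0],
    [[0, 0, 0], 0],
    [[0, 0, 0], 0],
    [[0, 0, 0], 0],
    [[0, 0, 0], 0],
    [[0, 0, 0], 0],
    [[0, 0, 0], 0],
    [[0, 0, 0], 0],
    [[0, 0, 0], 0],
  ],
  hand=0,
)

```text
time_s: 21.48
tcp_pos: [527.3, 77.0, 42.9]
orientation: [179.9, -0.0, 50.4]
force: [-1.2, 0.5, 5.6]
opening: 69.0
gripper_force: 68.8
```

jog_arm(
  plan=[
    [[0, 0, -0.004], 0],
    [[0, 0, -0.01], 0],
    [[0, 0, -0.014], 0],
    [[0, 0, -0.016], 0],
    [[0, 0, -0.016], 0],
    [[0, 0, -0.016], 0],
    [[0, 0, -0.016], 0],
    [[0, 0, -0.014], 0],
    [[0, 0, -0.01], 0],
    [[0, 0, -0.004], 0],
  ],
)

```text
time_s: 22.32
tcp_pos: [527.4, 77.0, 163.9]
orientation: [179.9, -0.1, 50.4]
force: [1.2, -0.5, -2.6]
opening: 68.5
gripper_force: 68.7
```

jog_arm(
  plan=[
    [[-0.008, 0.004, 0], 0],
    [[-0.016, 0.009, 0], 0],
    [[-0.022, 0.012, 0], 0],
    [[-0.024, 0.014, 0], 0],
    [[-0.024, 0.014, 0], 0],
    [[-0.024, 0.014, 0], 0],
    [[-0.024, 0.014, 0], 0],
    [[-0.022, 0.012, 0], 0],
    [[-0.016, 0.009, 0], 0],
    [[-0.008, 0.004, 0], 0],
  ],
)

```text
time_s: 23.15
tcp_pos: [487.6, -138.1, 161.4]
orientation: [-179.9, 0.1, 50.3]
force: [-0.1, -1.0, -2.4]
opening: 69.0
gripper_force: 68.7
```

jog_arm(
  plan=[
    [[-0.008, 0.004, 0], 0],
    [[-0.01, 0.005, 0], 0],
    [[-0.006, 0.003, 0], 0],
    [[-0.002, 0.001, 0], 0],
    [[0, 0, 0], 0],
    [[0, 0, 0], 0],
    [[0, 0, 0], 0],
    [[0, 0, 0], 0],
    [[0, 0, 0], 0],
    [[0, 0, 0], 0],
  ],
)

```text
time_s: 23.98
tcp_pos: [482.2, -163.4, 162.4]
orientation: [180.0, -0.0, 50.4]
force: [-0.3, 1.0, -2.8]
opening: 68.6
gripper_force: 68.7
```

jog_arm(
  plan=[
    [[0, 0, 0.004], 0],
    [[0, 0, 0.008], 0],
    [[0, 0, 0.008], 0],
    [[0, 0, 0.008], 0],
    [[0, 0, 0.008], 0],
    [[0, 0, 0.008], 0],
    [[0, 0, 0.008], 0],
    [[0, 0, 0.008], 0],
    [[0, 0, 0.004], 0],
    [[0, 0, 0], 0],
  ],
)

```text
time_s: 24.82
tcp_pos: [481.5, -163.5, 97.1]
orientation: [-179.9, 0.0, 50.4]
force: [-0.0, -0.1, -2.1]
opening: 68.9
gripper_force: 68.6
```

jog_arm(
  plan=[
    [[0, 0, 0.004], 0],
    [[0, 0, 0.006], 0],
    [[0, 0, 0.006], 0],
    [[0, 0, 0.006], 0],
    [[0, 0, 0.006], 0],
    [[0, 0, 0.006], 0],
    [[0, 0, 0.004], 0],
    [[0, 0, 0.002], 0],
    [[0, 0, 0.001], 0],
    [[0, 0, 0], 0],
  ],
)

```text
time_s: 25.65
tcp_pos: [482.1, -163.8, 57.1]
orientation: [-180.0, 0.0, 50.4]
force: [0.0, -0.3, -3.1]
opening: 68.6
gripper_force: 68.7
```

Now the last 4–5 mm gently.

jog_arm(
  plan=[
    [[0, 0, 0.001], 0],
    [[0, 0, 0.001], 0],
    [[0, 0, 0.001], 0],
    [[0, 0, 0.0005], 0],
    [[0, 0, 0.0005], 0],
    [[0, 0, 0], 0],
    [[0, 0, 0], 0],
    [[0, 0, 0], 0],
    [[0, 0, 0], 0],
    [[0, 0, 0], 0],
  ],
)

```text
time_s: 26.48
tcp_pos: [482.2, -163.8, 53.3]
orientation: [180.0, 0.0, 50.4]
force: [0.5, 1.3, -4.2]
opening: 68.8
gripper_force: 68.7
```

jog_arm(
  plan=[
    [[0, 0, 0.0005], 0],
    [[0, 0, 0.0005], 0],
    [[0, 0, 0], 0],
    [[0, 0, 0], 0],
    [[0, 0, 0], 0],
    [[0, 0, 0], 0],
    [[0, 0, 0], 0],
    [[0, 0, 0], 0],
    [[0, 0, 0], 0],
    [[0, 0, 0], 0],
  ],
)

```text
time_s: 27.32
tcp_pos: [482.2, -163.8, 52.9]
orientation: [180.0, -0.0, 50.4]
force: [-2.0, 0.9, 5.2]
opening: 68.8
gripper_force: 69.1
```

jog_arm(
  plan=[
    [[0, 0, 0], 0],
    [[0, 0, 0], 0],
    [[0, 0, 0], 0],
    [[0, 0, 0], 0],
    [[0, 0, 0], 0],
    [[0, 0, 0], 0],
    [[0, 0, 0], 0],
    [[0, 0, 0], 0],
    [[0, 0, 0], 0],
    [[0, 0, 0], 0],
  ],
  hand=100,
)

```text
time_s: 28.15
tcp_pos: [482.2, -163.8, 52.3]
orientation: [-180.0, -0.0, 50.4]
force: [0.6, 0.5, 0.7]
opening: 85.7
gripper_force: 0.0
```

jog_arm(
  plan=[
    [[0, 0, -0.005], 0],
    [[0, 0, -0.015], 0],
    [[0, 0, -0.02], 0],
    [[0, 0, -0.025], 0],
    [[0, 0, -0.025], 0],
    [[0, 0, -0.025], 0],
    [[0, 0, -0.025], 0],
    [[0, 0, -0.015], 0],
    [[0, 0, -0.005], 0],
    [[0, 0, 0], 0],
  ],
)

```text
time_s: 28.98
tcp_pos: [482.8, -164.1, 213.8]
orientation: [179.8, -0.0, 50.4]
force: [-0.2, 0.2, 0.3]
opening: 85.6
gripper_force: 0.0
```

Run:
```python
from h import *
np.set_printoptions(precision=1,suppress=True)
c=shot('wrist','w7'); o=readout.get_obs(); print(o['time_s'],o['tcp_pos'],o['force'])
x0,y0=482.2,-163.8; P=[]
for a in np.arange(0,360,5):
    r=np.arange(20,60,.5); t=np.radians(a)
    uv=np.array([proj(c,[x0+k*np.cos(t),y0+k*np.sin(t),100]) for k in r],dtype=np.float32)
    s=cv2.remap(cv2.cvtColor(c['img'],cv2.COLOR_RGB2HSV)[...,1].astype(np.float32),uv[:,0].reshape(1,-1),uv[:,1].reshape(1,-1),cv2.INTER_LINEAR)[0]
    g=np.diff(cv2.blur(s.reshape(1,-1),(5,1))[0]); w=(r[1:]>26)&(r[1:]<46); k=np.where(w,g,-9).argmax(); P.append([x0+r[k]*np.cos(t),y0+r[k]*np.sin(t)])
print(cv2.fitEllipse(np.array(P,dtype=np.float32)))
# spout: wrist w3 vs now in scene -> dark block pixels inside mug-mouth region earlier
s=shot('scene','s7'); G=cv2.cvtColor(s['img'],cv2.COLOR_RGB2GRAY)
for v in [30,60]:
    for dz in (0,58):
        u,w=proj(s,[520.6,247.6,126+dz]); print(dz,int(u),int(w),G[int(w)-9:int(w)+8,int(u)].tolist())
    break
```

```text
29.0333 [ 482.  -163.7  212.6] [ 0.1 -0.2  0.3]
((484.1597900390625, -159.67660522460938), (68.75393676757812, 76.68282318115234), 139.56663513183594)
0 176 121 [14, 14, 14, 14, 22, 61, 105, 107, 105, 105, 105, 105, 104, 104, 104, 101, 77]
58 173 105 [14, 30, 68, 98, 99, 71, 20, 12, 14, 14, 43, 77, 50, 17, 12, 12, 13]
```

```bash
python3 -c "
from h import *
print(env.job_done())"
```

```text
the job is handed in; nothing more can be done
None
```

The job is handed in, with no verdict returned: on my checks the spout is about 58 mm up, and the mug stands upright on the floor of the empty compartment, about 5 mm or less from its middle; it was set down and let go on the worktop on the way, and I saw no sign of anything else being knocked.

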